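Run the drilled slider round the bent furnace bar to its stop

TASK

Pick up the loose drilled slider from the bench, thread it on to the free end of the bent steel bar, slide it round the bend without letting it bind, and bring it gently home against the stop collar near the post. Let go and leave it touching the stop, without shifting the stop along the bar, forcing the bar or disturbing the other things on the bench.

Things in the scene. Friction and masses are not known exactly. Their poses are not given: they have to be found in the camera images.
- slider: Loose aluminium block, 24 long (x, along its hole) x 32 wide (y) x 40 mm high, upright on the bench; black grip fin on top, 22 long (x) x 12 thick (y), from 40 to 74 mm above the underside. About 0.16 kg. Round through hole 15 mm in diameter along x, centre 26 mm above the underside, mouths slightly chamfered. Both ends alike. Origin: centre of underside; z up.
- slider_hole (a point): Middle of the slider's hole (on the hole's axis, half way along its 24 mm, 26 mm above the underside).
- stand: Fixed stand: foot plate 100 x 80 x 12 mm, round post 24 mm dia., 122 mm tall. It carries a level steel bar 12 mm dia., axis 110 mm above the bench. From above: bar leaves the post's axis within 4 degrees of the stand's +y for 110 mm (home leg), bends 52 to 68 degrees (hand-bent) towards -x, centre-line radius 50 mm, then runs 85 mm straight to its rounded end. Origin: on the bench under the post; z up.
- bar_tip (a point): On the bar's axis at the centre of the free leg's rounded end (the metal ends 6 mm further on), 110 mm above the bench, 85 mm from where the straight free leg meets the bend.
- stop_face (a point): On the bar's axis, in the bend-side face of the stop collar: a dark steel ring 28 mm dia., 14 mm long, clamped on the home leg with this face 30 to 60 mm from the post's axis. The collar slips along the bar if pushed with more than about 14 N.
- crucible: Bystander: white ceramic cup, 48 mm across, 42 mm tall. Origin: centre of underside.
- jar: Bystander: amber jar, 44 mm across, 65 mm tall. Origin: centre of underside.
- wrench: Bystander: steel wrench lying on the bench. Origin: centre of underside.

How it is judged:
On the way, in this order (a step that is already met when the one before it is completed fails the run):
1. the slider is threaded on the bar's free end (distance between slider_hole and bar_tip below 0.01 m), for 0.05 s.
2. the slider has come round the bend and along the home leg, near the stop (distance between slider_hole and stop_face below 0.035 m), for 0.05 s.
At the end, for the whole second after the job is handed in: The slider sits on the home leg against the stop collar (middle of its hole within 14.2 mm of the stop face's centre, 12 mm being half its length), its hole along the bar within 0.3 rad, at rest and released; the stop collar is within 3 mm of where it was clamped (distance between slider_hole and stop_face below 0.0142 m and angle between the x axis of slider and the y axis of stand, either way round below 0.3 rad and linear speed of slider below 0.02 m/s and distance of stop_face from where it was at the start of the episode below 0.003 m); the robot touches nothing.
It fails at once if the stop collar was pushed along the bar by more than 3 mm (distance of stop_face from where it was at the start of the episode above 0.003 m).
It fails at once if the slider bound on the bar or was rammed into it (more than 20 N) (contact force between slider and stand above 20 N).
It fails at once if the gripper or arm knocked the stand (more than 15 N) (contact force between any of the fingers, the arm and stand above 15 N).
It fails at once if the crucible, jar or wrench was disturbed (distance of any of crucible, jar, wrench from where it was at the start of the episode above 0.02 m).
It also fails if it takes over 72 s, if anything falls off the work surface, if the arm or the gripper's body presses on something with over 40 N, if the wrist force passes 120 N, or if a joint passes its speed limit or range.

ROBOT

A 6-joint arm with a two-finger parallel gripper is mounted at the origin on the work surface. World frame = base frame: x ahead of the robot, y to its left, z up, the work surface at z = 0. Lengths are in m, angles in rad, forces in N, time in s.
With the tool pointing down it reaches from about 0.25 to 0.725 m from the base axis. Payload 9.7 kg.
Tool frame: the origin (TCP) lies at the very end of the fingers, on their centre line; the grasp point (between the pads) lies 19 mm behind it; y points along the fingers, z is the direction in which the jaws open and shut, and the axes are right-handed (so a half turn about y gives the same grasp; the last joint's range is limited). The gripper opens to 85 mm and grips with 20 to 120 N. Pads are 22 mm wide; open, the fingers measure 114 mm over their backs; the gripper's body (76 mm by 85 mm) begins 54 mm behind the grasp point. The pads swing forward as they close: fully open they stand 13 mm farther back than shut.
Start: joints at [1.157, 0.087, 0.176, 1.66, 0, 1.571], TCP at [0.221, 0.504, 0.231] pointing down, gripper open.
Joint ranges: [-3.13, 3.13], [-0.85, 1.81], [-1.15, 1.24], [-2.2, 2.28], [-1.44, 1.52], [-3.14, 3.14]. Speed limits (rad/s): [2.22, 2.22, 2.57, 3.14, 3.14, 3.14].

INTERFACE

Orientations are given as a unit quaternion [w, x, y, z].
In Python, from cell import state, read_camera, camera_info, job_done, boxes_of, cut_out gives the robot as it stands.
- The arm moves only by the tool send_rows, never from a script. Its argument "increments" is a list of rows, each a list of 7 numbers: the opening, from -1 (shut) to 1 (fully open), so that 0 is half open, then the shift along the world's x, y, z as a fraction of full scale, then the turn, a rotation vector about the world's x, y, z as a fraction of full scale. A call has 1 to 10 rows; each row shifts and turns the pose as measured when the row begins; what a row does not reach is not made up. Full scale, the value 1, is 20 cm for a shift and pi rad for a turn. A row lasts 1/10 s, in which the tool goes at most 50 mm and 8.59 degrees, less where a joint would pass 70% of its speed; a pose out of reach is approached as far as the arm can. A call with a number of a shift or a turn outside -1 to 1 is refused whole. A call with a gripper value outside its range is refused whole. The fingers move at their own pace and stop on an object; "force" is the grip in N (left out, the last holds). Time passes only in rows, so rows that do not move let the fingers close. It gives the time, the measured TCP pose, the force and the opening at its end, in the units of the state.
- state(): the state, without advancing time (a new reading comes with each control period).
- read_camera(name): name is "side" or "top" or "wrist"; returns the picture (480x640x3 uint8, red, green, blue); there is no depth.
- camera_info(name): a dict with "fx", "fy", "cx", "cy" (pixels), "position" and "attitude" of the camera in the world. Camera axes: x right, y up, looking along -z (the intrinsics and any distortion apply to the point x, -y, -z); pixel columns grow to the right and rows downward; lengths in m; the calibration is good to about 2 mm. The wrist camera is an equidistant fisheye: a pixel r from the principal point sees the ray r / f radians off the axis. A picture is of the moment at which its call begins: read the wrist's pose just before it. camera_info takes no time and is no camera call; for the wrist camera it gives the pose at the moment of the call.
- job_done(): hands the job in, once; it reports no verdict.
Trained networks look in the newest picture that a camera, given by its name, has taken for a name from the list of things; names that differ only in an ending like _2 or _b are one class to them, and where a whole thing is asked for, a point or a joint stands for the part that bears it (a point fixed in the world has none). Each returns a list of dicts, best first, with "confidence" (0 to 1); they miss things now and then, are a little off and sometimes report something else, mostly with a low value. They report only what shows in the picture. A call takes as long as a camera call.
- boxes_of(label, camera): "rect" ([left, top, right, bottom] as shares, 0 to 1, of the picture: columns of its width, rows of its height, round what is visible of it).
- cut_out(label, camera): "pixels" (480x640 bool, what is visible of it) and "rect" ([left, top, right, bottom] as shares, 0 to 1, of the picture: columns of its width, rows of its height, round what is visible of it).
The state is a dict: "t": time; "joint_positions": joint angles; "joint_vel": joint speeds; "effort": joint torques, N m; "ee_pos": TCP position; "orientation": TCP orientation; "wrist_force": force on the tool from outside, world axes, zero at the start; "moment": the same for the moment, N m; "finger_gap": finger opening in m.
Only numpy, scipy, OpenCV 4.12 (cv2) and the standard library are available. Lean on these libraries where they do the work, as an engineer would, in place of code of your own. Each camera call takes 0.05 s, during which the arm holds its last target. There are 200 camera calls.

## Working session

There is one attempt and no reset: what is moved stays moved. The work goes in short steps, Python scripts to look and compute and a tool call to move; the robot and the scene stay as the last step left them, time stands still between calls to the robot, and variables do not carry over. Pictures are saved under pics/ and viewed, about 8 in all and at most 12, crops included, and the job is handed in when it is done.

Besides the shell and the picture viewer there is one more tool, called by a JSON object that holds its "method" and its "body". send_rows: Moves the arm, as the interface text tells. Shift numbers are shares of 20 cm and turn numbers shares of pi rad, none past 1 either way. Its arguments: {"type":"object","properties":{"increments":{"type":"array"},"force":{"type":"number"}},"required":["increments"]}

```bash
mkdir -p pics; ls; python3 - <<'E'
from cell import *
import cv2,numpy as np
print(state())
for c in("side","top"):
    im=read_camera(c); cv2.imwrite(f"pics/{c}0.png",im[:,:,::-1]); print(c,camera_info(c))
    for l in("slider","stand","bar_tip","stop_face","crucible","jar","wrench"):
        b=boxes_of(l,c)
        print(l,[(np.round(np.array(x["rect"])*[640,480,640,480]).tolist(),round(x["confidence"],2)) for x in b[:2]])
E
```

```text
pics
{'t': 0.0, 'joint_positions': array([1.15697866e+00, 8.74534326e-02, 1.75131809e-01, 1.65976615e+00,
       4.53289368e-07, 1.57079441e+00]), 'joint_vel': array([-0.00065078, -0.00128479,  0.00106847, -0.00131911, -0.00020082,
        0.00095174]), 'effort': array([-8.02708400e-04, -5.20377231e+01,  4.64820850e+01,  1.59375777e-02,
       -7.56582449e-05,  8.83763569e-07]), 'ee_pos': array([0.22107224, 0.50337806, 0.23058551]), 'orientation': array([-0.69157781,  0.69247145, -0.14535821,  0.14517029]), 'wrist_force': array([-0.37999085, -0.41273872,  0.01397133]), 'moment': array([-0.03781723, -0.0167608 , -0.02681121]), 'finger_gap': 0.08529500055065058}
side {'fx': 585.7089488686802, 'fy': 585.7089488686802, 'cx': 319.72803376608323, 'cy': 236.46208975221452, 'position': array([ 0.36253596, -0.89319936,  0.9115019 ]), 'attitude': array([ 0.90096983,  0.40614522, -0.06220664, -0.13939065])}
slider [([256.0, 187.0, 273.0, 219.0], 0.55)]
stand [([274.0, 211.0, 367.0, 326.0], 0.58)]
bar_tip [([277.0, 213.0, 316.0, 224.0], 0.82)]
stop_face []
crucible [([321.0, 172.0, 341.0, 192.0], 0.92)]
jar [([275.0, 389.0, 302.0, 431.0], 0.63)]
wrench [([341.0, 236.0, 420.0, 253.0], 0.97)]
top {'fx': 498.2355653513375, 'fy': 498.2355653513375, 'cx': 320.4314971376265, 'cy': 232.74072285806037, 'position': array([ 0.52386848, -0.05886718,  1.06763116]), 'attitude': array([-0.70521358, -0.05046754,  0.02949231,  0.70658123])}
slider [([198.0, 259.0, 216.0, 277.0], 0.6)]
stand [([264.0, 209.0, 399.0, 268.0], 0.92), ([177.0, 165.0, 202.0, 192.0], 0.19)]
bar_tip [([268.0, 229.0, 300.0, 269.0], 0.57)]
stop_face [([359.0, 219.0, 368.0, 231.0], 0.5)]
crucible [([179.0, 166.0, 198.0, 188.0], 0.84)]
jar [([465.0, 304.0, 497.0, 326.0], 0.75)]
wrench [([286.0, 129.0, 318.0, 204.0], 0.62)]
```

```bash
cat > h.py <<'E'
import numpy as np,cv2
from cell import *
from scipy.spatial.transform import Rotation as R
def ci(c):
    i=camera_info(c); q=np.array(i["attitude"]); return i,R.from_quat(np.r_[q[1:],q[0]]).as_matrix(),np.array(i["position"])
def ray(c,uv,info=None):
    i,M,p=info or ci(c); a=(uv[0]-i["cx"])/i["fx"]; b=(uv[1]-i["cy"])/i["fy"]
    if c=="wrist":
        r=np.hypot(a,b); s=np.sin(r)/max(r,1e-9); d=np.array([a*s,-b*s,-np.cos(r)])
    else: d=np.array([a,-b,-1.])
    return p,M@d
def onz(c,uv,z,info=None):
    p,d=ray(c,uv,info); return p+d*(z-p[2])/d[2]
def proj(c,X,info=None):
    i,M,p=info or ci(c); v=M.T@(np.asarray(X)-p); x,y,z=v[0],-v[1],-v[2]
    if c=="wrist":
        r=np.hypot(x,y); t=np.arctan2(r,z)/max(r,1e-9); x,y=x*t,y*t
    else: x,y=x/z,y/z
    return np.array([i["cx"]+i["fx"]*x,i["cy"]+i["fy"]*y])
E
python3 - <<'E'
import cv2,numpy as np
from h import *
t=cv2.imread("pics/top0.png"); s=cv2.imread("pics/side0.png")
a=cv2.resize(t[195:285,180:420],(800,300),interpolation=cv2.INTER_CUBIC)
b=cv2.resize(s[170:340,240:440],(353,300),interpolation=cv2.INTER_CUBIC)
o=np.zeros((600,800,3),np.uint8);o[:300]=a;o[300:,:353]=b;o[300:,380:780]=cv2.resize(t,(400,300))
cv2.imwrite("pics/m0.png",o)
print("slider top",onz("top",(207,268),.074),"side",onz("side",(264,190),.074))
print("tip",onz("top",(272,266),.11), "stop",onz("top",(363,225),.11))
print("jar",onz("top",(481,315),.065),"cruc",onz("top",(188,177),.042),"wr",onz("top",(302,167),0))
E
```

```text
slider top [0.56649373 0.19826186 0.074     ] side [0.57165917 0.20892897 0.074     ]
tip [0.56860451 0.06292981 0.11      ] stop [ 0.6475098  -0.11277595  0.11      ]
jar [ 0.47359701 -0.34553985  0.065     ] cruc [0.76022395 0.25197634 0.042     ] wr [0.79048595 0.01324725 0.        ]
```

View pics/m0.png

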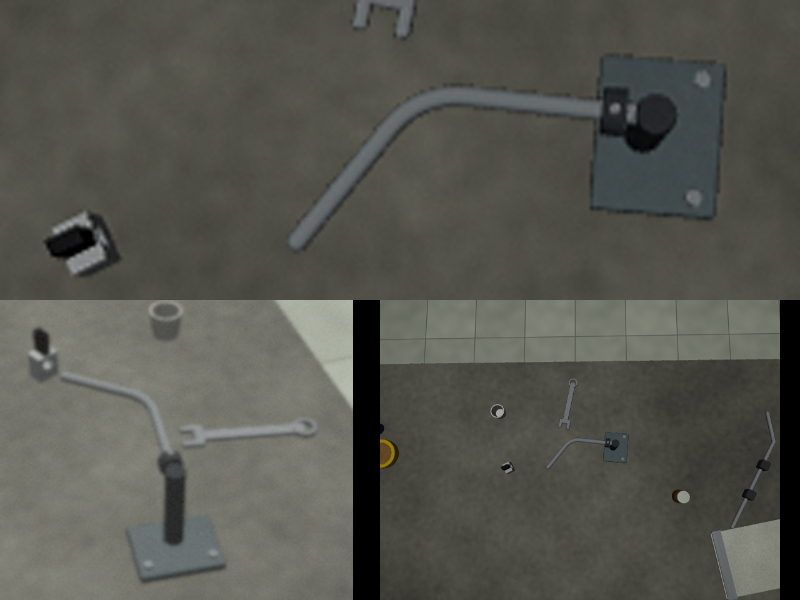

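The top view shows the slider at crop (80,245), the bar's end at crop (296,243), the bend near (420,95) and the collar at (615,110). The free end points towards the slider and the robot. I'll move over the slider for a closer look.

{"method": "send_rows", "body": {"increments": [[1,0.18,-0.18,0.02,0,0,0],[1,0.2,-0.2,0.02,0,0,0],[1,0.2,-0.2,0.02,0,0,0],[1,0.2,-0.2,0.02,0,0,0],[1,0.2,-0.2,0.02,0,0,0],[1,0.2,-0.2,0.02,0,0,0],[1,0.2,-0.2,0.02,0,0,0],[1,0.1,-0.1,0,0,0,0],[1,0,0,0,0,0,0]]}}

```text
t: 1.7
ee_pos: [0.492, 0.2287, 0.2561]
orientation: [0.693, -0.692, 0.143, -0.144]
wrist_force: [-0.8, 0.6, -0.1]
finger_gap: 0.0856
```

```bash
python3 - <<'E'
from h import *
s=state();q=s["orientation"];print(s["t"],s["ee_pos"],R.from_quat(np.r_[q[1:],q[0]]).as_matrix().round(3),s["joint_positions"].round(2))
i=ci("wrist");print(i)
im=read_camera("wrist");cv2.imwrite("pics/w1.png",im[:,:,::-1])
for l in("slider","bar_tip","stop_face"):print(l,[(np.round(np.array(x["rect"])*[640,480,640,480]),x["confidence"]) for x in boxes_of(l,"wrist")[:2]])
E
```

```text
1.7 [0.49203606 0.22872301 0.25611565] [[ 0.918  0.001  0.397]
 [-0.397  0.     0.918]
 [ 0.001 -1.     0.001]] [ 0.44  0.08  0.22  1.71 -0.    0.84]
({'fx': 371.64829954431775, 'fy': 371.64829954431775, 'cx': 324.3676862954125, 'cy': 242.9808280687411, 'position': array([0.42456288, 0.25869046, 0.39863618]), 'attitude': array([ 0.82670745, -0.12204527, -0.07980018,  0.54340746])}, array([[ 3.96680518e-01, -8.78999534e-01, -2.64583421e-01],
       [ 9.17956470e-01,  3.79626559e-01,  1.15063442e-01],
       [-6.97817814e-04, -2.88519489e-01,  9.57473769e-01]]), array([0.42456288, 0.25869046, 0.39863618]))
slider [(array([323., 255., 360., 305.]), 0.93)]
bar_tip [(array([326., 253., 360., 304.]), 0.41)]
stop_face [(array([410., 368., 447., 409.]), 0.37)]
```

View pics/w1.png

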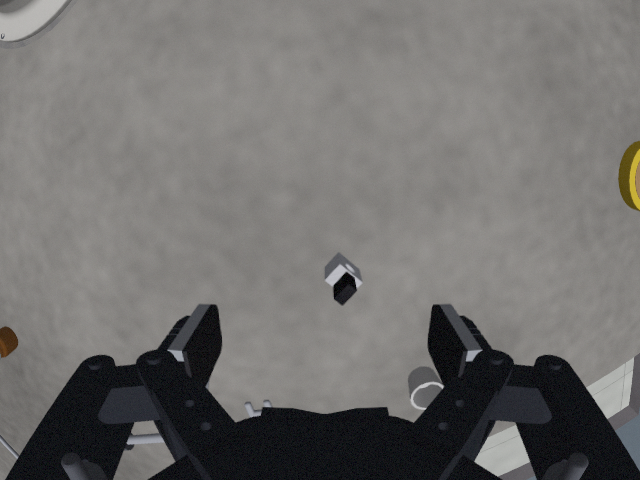

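The wrist view shows the slider at (343,278), with the black fin tilted at its lower side. I'll fit a model of the slider to masks.

```bash
cat > fit.py <<'E'
from h import *
from scipy.optimize import minimize
S=8
def box(l,w,z0,z1): return np.array([[a*l/2,b*w/2,z] for a in(-1,1) for b in(-1,1) for z in(z0,z1)])
B,F=box(.024,.032,0,.04),box(.022,.012,.04,.074)
def sil(c,p,info,off,size,z=0,part=(B,F)):
    m=np.zeros((size[1]*S,size[0]*S),np.uint8);ca,sa=np.cos(p[2]),np.sin(p[2])
    for P in part:
        W=np.c_[p[0]+ca*P[:,0]-sa*P[:,1],p[1]+sa*P[:,0]+ca*P[:,1],z+P[:,2]]
        uv=(np.array([proj(c,X,info) for X in W])-off+.5)*S
        cv2.fillConvexPoly(m,cv2.convexHull(uv.astype(np.int32)),255)
    return cv2.resize(m,size,interpolation=cv2.INTER_AREA)/255.
def fit(views,p0,z=0):
    # views: (cam,info,soft mask crop,off)
    def cost(p): return sum(np.abs(sil(c,p,i,o,m.shape[::-1],z)-m).sum()/m.sum() for c,i,m,o in views)
    best=None
    for y in np.arange(0,np.pi,np.pi/8):
        r=minimize(cost,[p0[0],p0[1],y],method="Nelder-Mead",options=dict(initial_simplex=np.array([p0[0],p0[1],y])+np.array([[0,0,0],[.006,0,0],[0,.006,0],[0,0,.25]]),maxiter=120))
        if best is None or r.fun<best.fun: best=r
    return best
E
python3 - <<'E'
from fit import *
views=[]
for c,o in(("wrist",(310,240)),("top",(185,245)),("side",(240,170))):
    read_camera(c) if c!="wrist" else None
    d=cut_out("slider",c)
    if not d: print(c,"none");continue
    m=d[0]["pixels"][o[1]:o[1]+80,o[0]:o[0]+70].astype(float)
    print(c,d[0]["confidence"],m.sum());views.append((c,ci(c),m,np.array(o)))
for v in [[x] for x in views]+[views]:
    r=fit(v,(.57,.2));print(v[0][0],r.x,r.fun)
p=r.x
im=cv2.imread("pics/w1.png");k=10;o=np.array((310,240));crop=cv2.resize(im[240:315,310:390],None,fx=k,fy=k,interpolation=cv2.INTER_CUBIC)
i=views[0][1]
for P,col in((B,(0,255,0)),(F,(0,0,255))):
    ca,sa=np.cos(p[2]),np.sin(p[2]);W=np.c_[p[0]+ca*P[:,0]-sa*P[:,1],p[1]+sa*P[:,0]+ca*P[:,1],P[:,2]]
    uv=((np.array([proj("wrist",X,i) for X in W])-o+.5)*k).astype(int)
    for a in range(8):
        for b in range(a):
            if bin(a^b).count("1")==1: cv2.line(crop,uv[a].tolist(),uv[b].tolist(),col,1)
cv2.imwrite("pics/f1.png",crop[:600])
E
```

```text
wrist 0.63 1268.0
top 0.78 279.0
side 0.57 357.0
wrist [0.56711991 0.22161319 2.03755566] 0.04567328508690542
top [0.5704845  0.21494647 2.01076693] 0.08784875957551479
side [0.57003199 0.21821234 1.88702116] 0.09093205909814905
wrist [0.56970095 0.21743122 2.00334926] 0.5746382274761997
```

View pics/f1.png

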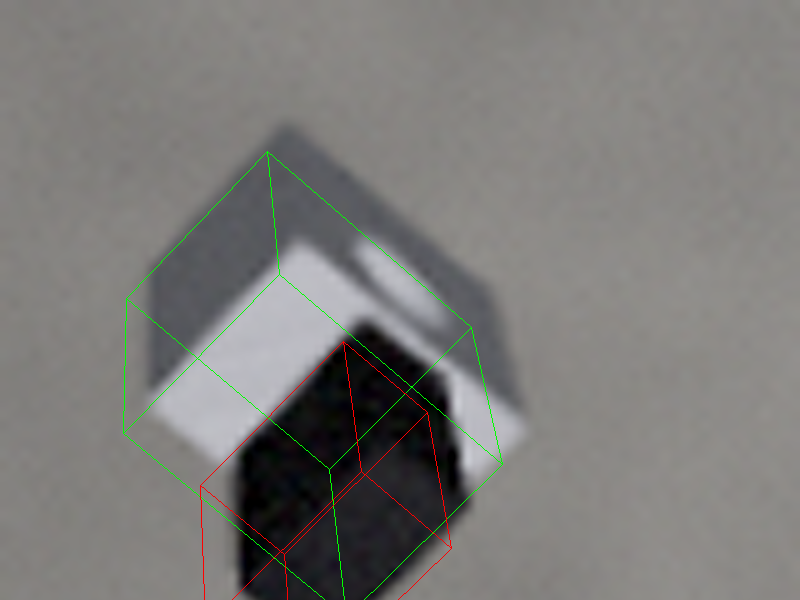

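The joint fit is off by a few mm against the wrist view because the cameras disagree. Both have the hole axis at about 2.03 rad. I'll turn the jaws to suit, go closer and measure again.

{"method": "send_rows", "body": {"increments": [[1,0.077,-0.011,-0.1,0,0,-0.0443],[1,0.077,-0.011,-0.1,0,0,-0.0443],[1,0.077,-0.011,-0.1,0,0,-0.0443],[1,0.077,-0.011,-0.1,0,0,-0.0443],[1,0.077,-0.011,-0.1,0,0,-0.0443],[1,0,0,0,0,0,0],[1,0,0,0,0,0,0]]}}

```text
t: 2.85
ee_pos: [0.5665, 0.2245, 0.1551]
orientation: [0.6, -0.6, 0.372, -0.376]
wrist_force: [-0.1, 0.3, 0.7]
finger_gap: 0.0856
```

```bash
cat >> h.py <<'E'
def tool():
    s=state();q=s["orientation"];M=R.from_quat(np.r_[q[1:],q[0]]).as_matrix();return s,M
E
python3 - <<'E'
from fit import *
s,M=tool();print(s["t"],s["ee_pos"],M.round(3),s["joint_positions"].round(2))
inf=ci("wrist");im=read_camera("wrist");cv2.imwrite("pics/w2.png",im[:,:,::-1])
d=cut_out("slider","wrist");r=d[0]["rect"];print(len(d),d[0]["confidence"])
o=np.array([int(r[0]*640)-8,int(r[1]*480)-8]);e=np.array([int(r[2]*640)+8,int(r[3]*480)+8]);print(o,e)
m=d[0]["pixels"][o[1]:e[1],o[0]:e[0]].astype(float)
f=fit([("wrist",inf,m,o)],(.568,.217));print(f.x,f.fun)
x=im.copy()[:,:,::-1].copy();p=f.x
def draw(p,col):
  ca,sa=np.cos(p[2]),np.sin(p[2])
  for P in(B,F):
    W=np.c_[p[0]+ca*P[:,0]-sa*P[:,1],p[1]+sa*P[:,0]+ca*P[:,1],P[:,2]]
    uv=np.array([proj("wrist",X,inf) for X in W]).round().astype(int)
    for a in range(8):
        for b in range(a):
            if bin(a^b).count("1")==1: cv2.line(x,uv[a].tolist(),uv[b].tolist(),col,1)
draw(p,(0,255,0))
cv2.imwrite("pics/f2.png",x)
E
```

```text
2.85 [0.56646686 0.22452775 0.15512729] [[ 0.44   0.005  0.898]
 [-0.898 -0.002  0.44 ]
 [ 0.004 -1.     0.004]] [ 0.38  0.21  0.17  1.52 -0.    1.49]
1 0.77
[290 213] [353 289]
[0.56993952 0.21720942 2.02641787] 0.02766090691787286
```

View pics/f2.png

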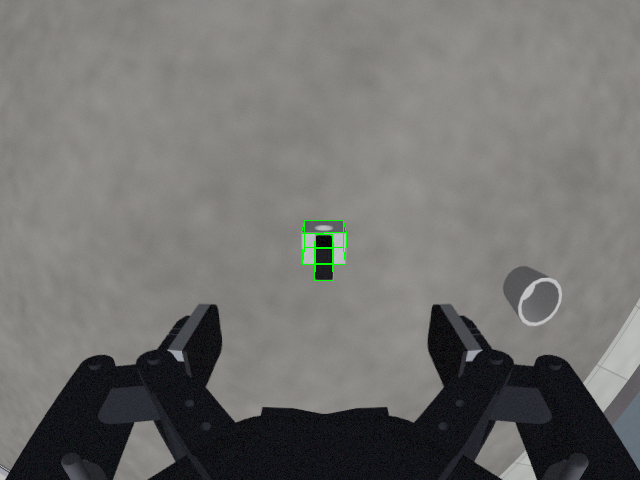

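The wrist, top and side views now agree: slider at (0.570, 0.217), axis 2.026 rad, in line with the tool. Descending.

{"method": "send_rows", "body": {"increments": [[1,0.0035,-0.0075,-0.11,0,0,0],[1,0.0035,-0.0075,-0.11,0,0,0],[1,0.0035,-0.0075,-0.11,0,0,0],[1,0.0035,-0.0075,-0.11,0,0,0],[1,0.0035,-0.0075,-0.08,0,0,0],[1,0,0,0,0,0,0],[1,0,0,0,0,0,0]]}}

```text
t: 3.65
ee_pos: [0.5702, 0.2204, 0.0602]
orientation: [0.608, -0.598, 0.363, -0.374]
wrist_force: [0.5, -0.0, 1.6]
finger_gap: 0.0852
```

```bash
python3 - <<'E'
from fit import *
s,M=tool();print(s["t"],s["ee_pos"],M.round(3))
inf=ci("wrist");im=read_camera("wrist");cv2.imwrite("pics/w3.png",im[:,:,::-1])
d=cut_out("slider","wrist");r=d[0]["rect"];print(len(d),d[0]["confidence"])
o=np.array([int(r[0]*640)-8,int(r[1]*480)-8]);e=np.array([int(r[2]*640)+8,int(r[3]*480)+8]);print(o,e)
m=d[0]["pixels"][o[1]:e[1],o[0]:e[0]].astype(float)
f=fit([("wrist",inf,m,o)],(.57,.217));print(f.x,f.fun, M.T@(np.r_[f.x[:2],.046]-s["ee_pos"]))
E
```

```text
3.65 [0.57017512 0.22043674 0.06022915] [[ 0.456  0.02   0.89 ]
 [-0.89   0.004  0.456]
 [ 0.005 -1.     0.02 ]]
1 0.7
[275 240] [359 365]
[0.57002481 0.21714311 2.01094034] 0.033233023958102355 [ 0.00278639  0.01420914 -0.0019172 ]
```

```bash
cat >> h.py <<'E'
def need(pos,yaw):
    """fractions to bring TCP to pos, tool y down, tool x at yaw"""
    s,M=tool();c,n=np.cos(yaw),np.sin(yaw);T=np.array([[c,0,-n],[n,0,c],[0,-1,0]])
    return np.r_[(np.array(pos)-s["ee_pos"])/.2,R.from_matrix(T@M.T).as_rotvec()/np.pi].round(4)
E
python3 -c "
from h import *
print(need((.5702,.2172,.046),-1.12))"
```

```text
[-0.0013 -0.0165 -0.0719 -0.0013  0.0065 -0.0072]
```

{"method": "send_rows", "body": {"increments": [[1,-0.001,-0.0165,-0.072,-0.0013,0.0065,-0.007],[1,0,0,0,0,0,0]]}}

```text
t: 3.95
ee_pos: [0.571, 0.2175, 0.0471]
orientation: [0.599, -0.599, 0.376, -0.376]
wrist_force: [-0.1, 1.1, -0.4]
finger_gap: 0.0857
```

```bash
python3 -c "
from h import *
print(need((.5702,.2172,.046),-1.12));print(tool()[0]['ee_pos'],tool()[0]['wrist_force'])"
```

```text
[-0.0038 -0.0016 -0.0055 -0.0003  0.0004  0.0002]
[0.57096533 0.21751129 0.04710521] [-0.1196167   1.08386995 -0.37513386]
```

{"method": "send_rows", "body": {"increments": [[-1,0,0,0,0,0,0],[-1,0,0,0,0,0,0],[-1,0,0,0,0,0,0],[-1,0,0,0,0,0,0],[-1,0,0,0,0,0,0],[-1,0,0,0,0,0,0],[-1,0,0,0,0,0,0],[-1,0,0,0,0,0,0]], "force": 30}}

```text
t: 4.75
ee_pos: [0.5713, 0.2175, 0.0473]
orientation: [0.6, -0.599, 0.376, -0.376]
wrist_force: [0.7, -0.3, -0.2]
finger_gap: 0.0112
```

```bash
cat > bar.py <<'E'
# bar model: fit from masks in top and side
from fit import *
def poly(q,n=1):
    # q: tip x,y, yaw of free leg (travel dir), bend angle, home length shown
    x,y,a,b,L=q; P=[]
    d=np.array([np.cos(a),np.sin(a)]);nn=np.array([np.sin(a),-np.cos(a)]) # right normal (bend to the right, toward -y)
    t=np.array([x,y]); 
    P=[t+d*s for s in np.linspace(0,.085,12)]
    e=P[-1]; 
    for th in np.linspace(0,b,12)[1:]: P.append(e+.05*(np.sin(th)*d+(1-np.cos(th))*nn))
    d2=np.cos(b)*d+np.sin(b)*nn; e2=P[-1]
    P+= [e2+d2*s for s in np.linspace(0,L,12)[1:]]
    return np.array(P),d2,e2
E
python3 - <<'E'
from bar import *
print(need((.5702,.2172,.046),-1.12),state()["finger_gap"],state()["wrist_force"])
for c in("top","side"):
    read_camera(c)
    for l in("bar_tip","stop_face","stand"):
        d=cut_out(l,c)
        print(c,l,[(round(x["confidence"],2),int(x["pixels"].sum()),(np.array(x["rect"])*[640,480,640,480]).round().tolist()) for x in d[:2]])
        if d: np.save(f"m_{c}_{l}.npy",d[0]["pixels"])
E
```

```text
[-0.0057 -0.0016 -0.0067 -0.0003  0.0004  0.0001] 0.011231593792146614 [ 0.73208602 -0.26102688 -0.22042499]
top bar_tip [(0.53, 292, [267.0, 228.0, 301.0, 270.0])]
top stop_face []
top stand [(0.92, 2328, [269.0, 209.0, 399.0, 269.0])]
side bar_tip [(0.65, 256, [275.0, 214.0, 321.0, 224.0])]
side stop_face [(0.69, 104, [329.0, 256.0, 342.0, 270.0])]
side stand [(0.85, 2418, [272.0, 211.0, 367.0, 327.0])]
```

Gripped (gap 11 mm on the 12 mm fin). I'll lift and carry it to a spot where the wrist camera sees the whole bar clear of the gripper.

{"method": "send_rows", "body": {"increments": [[-1,0,0,0.15,0,0,0],[-1,0,0,0.2,0,0,0],[-1,0.06,-0.14,0.08,0,0,0.044],[-1,0.07,-0.15,0.08,0,0,0.044],[-1,0.07,-0.15,0.08,0,0,0.044],[-1,0.07,-0.15,0.08,0,0,0.044],[-1,0.07,-0.15,0.08,0,0,0.044],[-1,0.07,-0.15,0.08,0,0,0.044],[-1,0.07,-0.15,0.08,0,0,0.044],[-1,0.07,-0.15,0.08,0,0,0.044]]}}

```text
t: 6.15
ee_pos: [0.6794, -0.0262, 0.248]
orientation: [-0.705, 0.709, 0.011, -0.013]
wrist_force: [1.2, 0.3, -2.2]
finger_gap: 0.0113
```

{"method": "send_rows", "body": {"increments": [[-1,0,0,0,0,0,0],[-1,0,0,0,0,0,0],[-1,0,0,0,0,0,0]]}}

```text
t: 6.45
ee_pos: [0.681, -0.0305, 0.2483]
orientation: [-0.705, 0.709, 0.011, -0.012]
wrist_force: [0.4, 0.4, -1.7]
finger_gap: 0.0112
```

```bash
python3 - <<'E'
from bar import *
print(need((.68,-.02,.25),0),state()["ee_pos"],state()["joint_positions"].round(2),state()["wrist_force"])
im=read_camera("wrist");cv2.imwrite("pics/w4.png",im[:,:,::-1]);i=ci("wrist")
np.save("i4.npy",np.array([i],dtype=object),allow_pickle=True)
s,M=tool();np.save("p4.npy",np.c_[M,s["ee_pos"]])
for l in("slider","bar_tip","stop_face","stand"):
    d=cut_out(l,"wrist");print(l,[(round(x["confidence"],2),int(x["pixels"].sum()),(np.array(x["rect"])*[640,480,640,480]).round().tolist()) for x in d[:2]])
    if d: np.save(f"m_wrist_{l}.npy",d[0]["pixels"])
E
```

```text
[-0.005   0.0523  0.0084  0.0021 -0.0004 -0.0103] [ 0.6809993  -0.03045547  0.24832336] [-0.04  0.44  0.64  1.77 -0.01 -0.07] [ 0.3805214   0.37042909 -1.71163301]
slider [(0.61, 5205, [284.0, 250.0, 361.0, 369.0])]
bar_tip [(0.86, 2008, [363.0, 88.0, 473.0, 198.0]), (0.54, 5046, [286.0, 252.0, 362.0, 366.0])]
stop_face [(0.87, 751, [208.0, 162.0, 236.0, 197.0])]
stand [(0.78, 10886, [171.0, 88.0, 470.0, 214.0]), (0.67, 1979, [365.0, 91.0, 470.0, 196.0])]
```

View pics/w4.png

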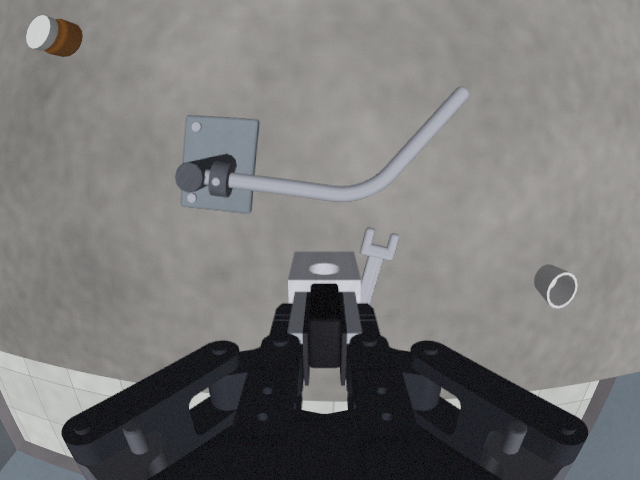

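The view shows the bar's free end at (463,92), the bend near (370,190), the collar at (220,180) and the held slider with its hole at (323,268). Fit the bar in this view and check the held slider's prediction.

```bash
cat >> bar.py <<'E'
def render(c,q,info,off,size,zb=.11,S=6):
    P,_,_=poly(q);m=np.zeros((size[1]*S,size[0]*S),np.uint8);cam=info[2]
    uv=[];r=[]
    for a,b in zip(P[:-1],P[1:]):
        for t in (0,.5):
            X=np.r_[a+(b-a)*t,zb]; uv.append((proj(c,X,info)-off+.5)*S)
            dep=np.linalg.norm(X-cam) if c=="wrist" else info[1][:,2]@(cam-X)
            r.append(info[0]["fx"]*.006/dep*S)
    for k in range(len(uv)-1): cv2.line(m,tuple(uv[k].round().astype(int).tolist()),tuple(uv[k+1].round().astype(int).tolist()),255,int(round(2*(r[k]))))
    return cv2.resize(m,size,interpolation=cv2.INTER_AREA)/255.
def fitbar(views,q0):
    def cost(q):
        return sum((np.abs(render(c,np.r_[q,.13],i,o,m.shape[::-1])-m)*w).sum()/m.sum() for c,i,m,o,w in views)
    q=np.array(q0);st=[.004,.004,.05,.05]
    for _ in range(3):
        r=minimize(cost,q,method="Nelder-Mead",options=dict(initial_simplex=np.vstack([q]+[q+np.eye(4)[k]*st[k] for k in range(4)]),maxiter=250));q=r.x;st=[-x/2 for x in st]
    return r
E
python3 - <<'E'
from bar import *
i=np.load("i4.npy",allow_pickle=True)[0];A=np.load("p4.npy");M,e=A[:,:3],A[:,3]
q0=[.569,.063,-.72,.95]
def view(c,inf,mask,c0,r):
    x0,y0,x1,y1=r; m=mask[y0:y1,x0:x1].astype(float); w=np.ones_like(m); 
    return (c,inf,m,np.array([x0,y0]),w)
vw=view("wrist",i,np.load("m_wrist_stand.npy"),0,(262,75,490,215))
f=fitbar([vw],q0);print("wrist",f.x.round(4),f.fun)
vt=view("top",ci("top"),np.load("m_top_stand.npy"),0,(255,205,355,280))
g=fitbar([vt],q0);print("top",g.x.round(4),g.fun)
# mask's other check: gray threshold
im=cv2.imread("pics/w4.png");x=im.copy()
P,d2,e2=poly(np.r_[f.x,.13]);print("home dir",np.arctan2(d2[1],d2[0]),"bend end",e2)
for p in P: cv2.circle(x,tuple(proj("wrist",np.r_[p,.11],i).round().astype(int).tolist()),1,(0,0,255),-1)
sm=np.load("m_wrist_stop_face.npy");ys,xs=np.nonzero(sm)
hp=np.array([proj("wrist",np.r_[e2+d2*s,.11],i) for s in np.arange(0,.11,.0005)])
# collar edge: mask columns near the axis line
for k,s in enumerate(np.arange(0,.11,.0005)):
    u,v=hp[k].round().astype(int)
    if sm[v,u]: print("collar begins s=",s,hp[k]);break
for k in range(len(hp)-1,-1,-1):
    u,v=hp[k].round().astype(int)
    if sm[v,u]: print("collar ends s=",k*.0005);break
# predicted slider hole mouth
T=e+M@np.array([-.012,.0473-.026,0]);print("pred mouth",proj("wrist",T,i))
for z in(-.016,.016):
  for y in(.0073,.0473): 
    uv=proj("wrist",e+M@np.array([-.012,y,z]),i);print(uv.round(1));cv2.circle(x,tuple(uv.round().astype(int).tolist()),1,(0,255,0),-1)
cv2.circle(x,tuple(proj("wrist",T,i).round().astype(int).tolist()),1,(0,255,0),-1)
cv2.imwrite("pics/f4.png",cv2.resize(x[70:340,160:500],(756,600),interpolation=cv2.INTER_CUBIC))
E
```

```text
Traceback (most recent call last):
  File "bar.py", line 29, in fitbar
    r=minimize(cost,q,method="Nelder-Mead",options=dict(initial_simplex=np.vstack([q]+[q+np.eye(4)[k]*st[k] for k in range(4)]),maxiter=250));q=r.x;st=[-x/2 for x in st]
  File "bar.py", line 26, in cost
    return sum((np.abs(render(c,np.r_[q,.13],i,o,m.shape[::-1])-m)*w).sum()/m.sum() for c,i,m,o,w in views)
  File "bar.py", line 26, in <genexpr>
    return sum((np.abs(render(c,np.r_[q,.13],i,o,m.shape[::-1])-m)*w).sum()/m.sum() for c,i,m,o,w in views)
                       ~~~~~~^^^^^^^^^^^^^^^^^^^^^^^^^^^^^^^^^^
  File "bar.py", line 19, in render
    X=np.r_[a+(b-a)*t,zb]; uv.append((proj(c,X,info)-off+.5)*S)
                                      ~~~~^^^^^^^^^^
  File "h.py", line 15, in proj
    i,M,p=info or ci(c); v=M.T@(np.asarray(X)-p); x,y,z=v[0],-v[1],-v[2]
          ^^^^^^^^^^^^^
ValueError: The truth value of an array with more than one element is ambiguous. Use a.any() or a.all()
```

```bash
cat > fb.py <<'E'
from bar import *
def view(c,inf,mask,r):
    x0,y0,x1,y1=r; m=mask[y0:y1,x0:x1].astype(float); return (c,inf,m,np.array([x0,y0]),np.ones_like(m))
def run():
    i=tuple(np.load("i4.npy",allow_pickle=True)[0]);A=np.load("p4.npy");M,e=A[:,:3],A[:,3]
    q0=[.569,.063,-.72,.95]
    vw=view("wrist",i,np.load("m_wrist_stand.npy"),(262,75,490,215))
    f=fitbar([vw],q0);print("wrist",f.x.round(4),f.fun)
    vt=view("top",ci("top"),np.load("m_top_stand.npy"),(255,205,355,280))
    g=fitbar([vt],q0);print("top",g.x.round(4),g.fun)
    im=cv2.imread("pics/w4.png");x=im.copy()
    P,d2,e2=poly(np.r_[f.x,.13]);print("home dir",np.arctan2(d2[1],d2[0]),"bend end",e2)
    for p in P: cv2.circle(x,tuple(proj("wrist",np.r_[p,.11],i).round().astype(int).tolist()),1,(0,0,255),-1)
    sm=np.load("m_wrist_stop_face.npy")
    ss=np.arange(0,.11,.0005);hp=[proj("wrist",np.r_[e2+d2*s,.11],i).round().astype(int) for s in ss]
    ins=[s for s,(u,v) in zip(ss,hp) if sm[v,u]];print("collar s",ins[0],ins[-1],"face",e2+d2*ins[0])
    T=e+M@np.array([-.012,.0473-.026,0]);print("pred mouth",proj("wrist",T,i))
    for z in(-.016,0,.016):
      for y in(.0073,.0213,.0473):
        uv=proj("wrist",e+M@np.array([-.012,y,z]),i);cv2.circle(x,tuple(uv.round().astype(int).tolist()),1,(0,255,0),-1)
    cv2.imwrite("pics/f4.png",cv2.resize(x[70:340,160:500],(756,600),interpolation=cv2.INTER_CUBIC))
run()
E
python3 fb.py
```

```text
wrist [ 0.5675  0.0714 -0.6839  0.9988] 0.05124068665284482
top [ 0.5691  0.0692 -0.7042  0.9695] 0.16971352388384875
home dir -1.682672446362565 bend end [ 0.65145541 -0.02668078]
collar s 0.081 0.096 face [ 0.64241233 -0.1071744 ]
pred mouth [322.85012777 267.88726516]
```

View pics/f4.png

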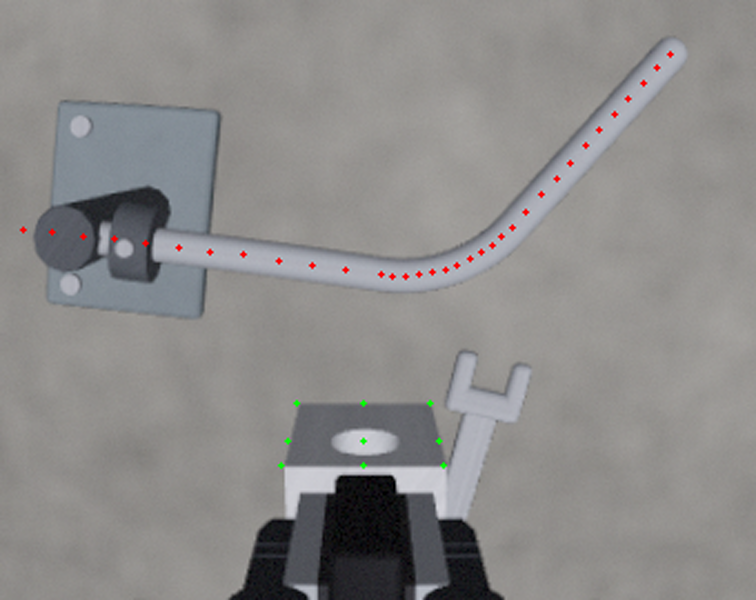

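The fit looks sound: the predicted hole mouth matches to a fraction of a pixel, and the bar dots lie on the bar. I'll turn the tool half round so the wrist camera looks at the threading face, and go in front of the tip.

{"method": "send_rows", "body": {"increments": [[-1,-0.042,0.037,0,0,0,0.046],[-1,-0.042,0.037,0,0,0,0.046],[-1,-0.042,0.037,0,0,0,0.046],[-1,-0.042,0.037,0,0,0,0.046],[-1,-0.042,0.037,0,0,0,0.046],[-1,-0.042,0.037,0,0,0,0.046],[-1,-0.042,0.037,0,0,0,0.046],[-1,-0.042,0.037,0,0,0,0.046],[-1,-0.042,0.037,0,0,0,0.046],[-1,-0.042,0.037,0,0,0,0.046]]}}

```text
t: 7.7
ee_pos: [0.5915, 0.0514, 0.2477]
orientation: [-0.508, 0.512, 0.491, -0.489]
wrist_force: [0.1, 0.3, -2.6]
finger_gap: 0.0116
```

{"method": "send_rows", "body": {"increments": [[-1,-0.042,0.037,0,0,0,0.046],[-1,-0.042,0.037,0,0,0,0.046],[-1,-0.042,0.037,0,0,0,0.046],[-1,-0.042,0.037,0,0,0,0.046],[-1,-0.042,0.037,0,0,0,0.046],[-1,-0.042,0.037,0,0,0,0.046],[-1,0,0,0,0,0,0.02],[-1,0,0,0,0,0,0]]}}

```text
t: 8.5
ee_pos: [0.5351, 0.1021, 0.2489]
orientation: [-0.221, 0.224, 0.674, -0.669]
wrist_force: [0.5, 0.4, -1.7]
finger_gap: 0.0115
```

```bash
python3 -c "
from h import *
print(need((.537,.0963,.1313),np.pi-.69),state()['joint_positions'].round(2),state()['ee_pos'])"
```

```text
[ 0.0097 -0.0288 -0.5879 -0.0017  0.0023 -0.016 ] [ 0.19  0.07  0.2   1.69  0.   -2.32] [0.53505017 0.10205105 0.2488835 ]
```

{"method": "send_rows", "body": {"increments": [[-1,0.002,-0.005,-0.12,-0.0004,0.0005,-0.003],[-1,0.002,-0.005,-0.12,-0.0004,0.0005,-0.003],[-1,0.002,-0.005,-0.12,-0.0004,0.0005,-0.003],[-1,0.002,-0.005,-0.12,-0.0004,0.0005,-0.003],[-1,0.002,-0.005,-0.08,0,0,-0.003],[-1,0,0,0,0,0,0]]}}

```text
t: 9.1
ee_pos: [0.5362, 0.098, 0.1341]
orientation: [-0.242, 0.244, 0.665, -0.663]
wrist_force: [-0.3, 0.5, -2.0]
finger_gap: 0.0116
```

```bash
python3 -c "
from h import *
print(need((.537,.0963,.1313),np.pi-.69),state()['ee_pos'])"
```

```text
[ 0.0041 -0.0087 -0.0139 -0.0001  0.0013  0.0036] [0.53617483 0.09804718 0.13408293]
```

{"method": "send_rows", "body": {"increments": [[-1,0.004,-0.009,-0.014,0,0.0013,0.0036],[-1,0,0,0,0,0,0]]}}

```text
t: 9.3
ee_pos: [0.5371, 0.0964, 0.1323]
orientation: [-0.239, 0.239, 0.666, -0.665]
wrist_force: [0.0, 0.2, -1.1]
finger_gap: 0.0113
```

```bash
cat > look.py <<'E'
import sys
from bar import *
def look(name,crop=(200,60,460,320)):
    s,M=tool();e=s["ee_pos"];i=ci("wrist");im=read_camera("wrist");x=im[:,:,::-1].copy();cv2.imwrite(f"pics/{name}_raw.png",x)
    np.savez(f"{name}.npz",M=M,e=e,i=np.array(i[0],dtype=object),Mc=i[1],pc=i[2])
    print(s["t"],e,"toolx yaw",np.arctan2(M[1,0],M[0,0]),M[:,1].round(4),s["wrist_force"])
    d=cut_out("bar_tip","wrist")
    for k in d[:2]: print(k["confidence"],k["pixels"].sum(),(np.array(k["rect"])*[640,480,640,480]).round())
    if d: np.save(f"{name}_tip.npy",d[0]["pixels"])
    d=cut_out("stand","wrist")
    if d: print("stand",d[0]["confidence"],(np.array(d[0]["rect"])*[640,480,640,480]).round());np.save(f"{name}_stand.npy",d[0]["pixels"])
    return x,i,M,e
if __name__=="__main__":
    x,i,M,e=look(sys.argv[1])
    for s in np.arange(0,.15,.006):  # hole axis extended
        uv=proj("wrist",e+M@np.array([-.012-s,.0213,0]),i);cv2.circle(x,tuple(uv.round().astype(int).tolist()),1,(0,255,0),-1)
    P,_,_=poly([.5675,.0714,-.6839,.9988,.11])
    for p in P: cv2.circle(x,tuple(proj("wrist",np.r_[p,.11],i).round().astype(int).tolist()),1,(0,0,255),-1)
    a,b,c,d=150,20,490,290
    cv2.imwrite(f"pics/{sys.argv[1]}.png",cv2.resize(x[b:d,a:c],(756,600),interpolation=cv2.INTER_CUBIC))
E
python3 look.py a1
```

```text
9.3 [0.53712166 0.0963514  0.13231904] toolx yaw 2.4511361766891557 [ 4.e-04  6.e-04 -1.e+00] [ 0.02898416  0.20509136 -1.1075187 ]
0.65 6034 [308.   1. 341. 220.]
stand 0.58 [305.   1. 518. 220.]
```

View pics/a1.png

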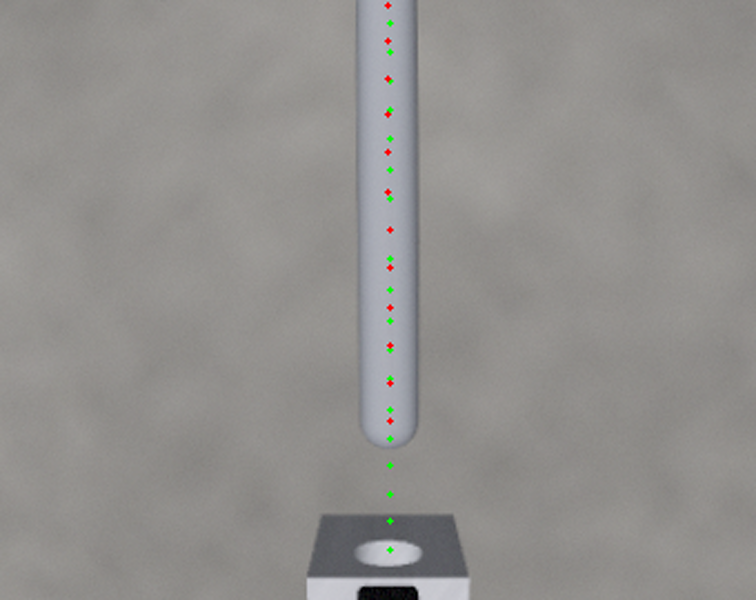

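The hole axis (green) runs along the bar's centre line, and the tip is at crop (389,447) about 17 mm off. I'll refit the bar jointly on both wrist views.

```bash
cat > jf.py <<'E'
from fb import view
from bar import *
i4=tuple(np.load("i4.npy",allow_pickle=True)[0])
z=np.load("a1.npz",allow_pickle=True);i1=(z["i"].item(),z["Mc"],z["pc"])
va=view("wrist",i1,np.load("a1_stand.npy"),(290,0,540,235))
vw=view("wrist",i4,np.load("m_wrist_stand.npy"),(262,75,490,215))
vb=view("wrist",i1,np.load("a1_tip.npy"),(290,0,360,235))
q0=[.5675,.0714,-.684,.9988]
for v in ([vb],[va],[va,vw]):
    f=fitbar(v,q0);P,d2,e2=poly(np.r_[f.x,.13]);print(f.x.round(4),round(f.fun,3),np.arctan2(d2[1],d2[0]).round(4),e2.round(4))
E
sed -i 's/^run()/if __name__=="__main__": run()/' fb.py; python3 jf.py
python3 -c "
from h import *
print(need((.5675,.0714,.1313),np.pi-.69),state()['ee_pos'])"
```

```text
[ 0.5678  0.0716 -0.6859  1.0047] 0.062 -1.6906 [ 0.6515 -0.0269]
[ 0.5682  0.0714 -0.6874  1.0468] 0.131 -1.7342 [ 0.6515 -0.0293]
[ 0.5681  0.0715 -0.6894  0.9955] 0.186 -1.6849 [ 0.6515 -0.0268]
[ 0.1502 -0.1255 -0.0086 -0.0003  0.0006  0.0002] [0.53745183 0.09650742 0.1330263 ]
```

```bash
cat > path.py <<'E'
import sys
from h import *
Q=dict(x=.5681,y=.0715,a=-.688,b=.996,z=.1313)
def cl(s):
    a,b=Q["a"],Q["b"];d=np.array([np.cos(a),np.sin(a)]);n=np.array([np.sin(a),-np.cos(a)]);t=np.array([Q["x"],Q["y"]])
    if s<=.085: return t+d*s
    th=min((s-.085)/.05,b);p=t+d*.085+.05*(np.sin(th)*d+(1-np.cos(th))*n)
    return p+max(0,s-.085-.05*b)*(np.cos(b)*d+np.sin(b)*n)
def pose(s):
    P=np.array([cl(s+u) for u in np.linspace(-.012,.012,13)]);c=P.mean(0)
    d=np.linalg.svd(P-c)[2][0];d=d*np.sign(d@(P[-1]-P[0]));n=np.array([-d[1],d[0]])
    o=(P-c)@n;p=c+n*(o.max()+o.min())/2;p=p+d*((cl(s)-p)@d)
    return p,np.arctan2(d[1],d[0])
def where():
    s,M=tool();e=s["ee_pos"];ss=np.arange(-.06,.24,.0005);k=ss[np.argmin([np.linalg.norm(pose(u)[0]-e[:2]) for u in ss])]
    p,y=pose(k);n=np.array([-np.sin(y),np.cos(y)])
    print("t",round(s["t"],2),"s",k.round(4),"lat mm",((e[:2]-p)@n*1e3).round(2),"dz mm",((e[2]-Q["z"])*1e3).round(2),
      "yaw err",(np.arctan2(M[1,0],M[0,0])-np.pi-y+np.pi)%(2*np.pi)-np.pi,"F along/lat/z",np.r_[s["wrist_force"][:2]@[np.cos(y),np.sin(y)],s["wrist_force"][:2]@n,s["wrist_force"][2]].round(1),"mom",s["moment"].round(2))
    return k
if __name__=="__main__":
    k=where()
    if len(sys.argv)>2:
        e,st=float(sys.argv[1]),float(sys.argv[2]);N=max(1,int(round((e-k)/st)));S=k+(e-k)*np.arange(1,N+1)/N
        prev=None
        for u in S:
            p,y=pose(u)
            if prev is None: r=need((*p,Q["z"]),y+np.pi)
            else: r=np.r_[(p-prev[0])/.2,0,0,0,(y-prev[1])/np.pi].round(4)
            print([-1]+[float(v) for v in r],"s",u.round(3)); prev=(p,y)
E
python3 path.py -0.012 0.006
```

```text
t 9.45 s -0.0395 lat mm -0.14 dz mm 1.73 yaw err -0.0027210390270542284 F along/lat/z [ 0.1  0.9 -2.5] mom [-0.02 -0.08 -0.07]
[-1, 0.0219, -0.0171, -0.0086, -0.0003, 0.0006, 0.0009] s -0.034
[-1, 0.0212, -0.0175, 0.0, 0.0, 0.0, -0.0] s -0.028
[-1, 0.0212, -0.0175, 0.0, 0.0, 0.0, 0.0] s -0.023
[-1, 0.0212, -0.0175, 0.0, 0.0, 0.0, -0.0] s -0.017
[-1, 0.0212, -0.0175, 0.0, 0.0, 0.0, 0.0] s -0.012
```

{"method": "send_rows", "body": {"increments": [[-1,0.022,-0.017,-0.009,0,0.0006,0.001],[-1,0.021,-0.0175,-0.001,0,0,0],[-1,0.021,-0.0175,-0.001,0,0,0],[-1,0.021,-0.0175,-0.001,0,0,0]]}}

```text
t: 9.85
ee_pos: [0.5564, 0.082, 0.1321]
orientation: [-0.237, 0.239, 0.667, -0.665]
wrist_force: [0.2, -0.0, -1.3]
finger_gap: 0.0114
```

```bash
python3 path.py 0.0 0.004
```

```text
t 9.85 s -0.0155 lat mm 0.63 dz mm 0.77 yaw err 0.0010717879850847822 F along/lat/z [ 0.2  0.1 -1.3] mom [-0.05  0.06  0.03]
[-1, 0.0137, -0.0154, -0.0038, -0.0004, 0.0008, -0.0003] s -0.012
[-1, 0.015, -0.0123, 0.0, 0.0, 0.0, 0.0] s -0.008
[-1, 0.015, -0.0123, 0.0, 0.0, 0.0, -0.0] s -0.004
[-1, 0.015, -0.0123, 0.0, 0.0, 0.0, -0.0] s 0.0
```

{"method": "send_rows", "body": {"increments": [[-1,0.014,-0.0155,-0.005,-0.0004,0.0008,0],[-1,0.015,-0.0125,-0.001,0,0,0]]}}

```text
t: 10.05
ee_pos: [0.563, 0.0754, 0.1307]
orientation: [0.238, -0.238, -0.666, 0.666]
wrist_force: [-0.2, -1.0, -2.8]
finger_gap: 0.0115
```

```bash
python3 path.py 0.002 0.004
```

```text
t 10.05 s -0.0065 lat mm -0.18 dz mm -0.63 yaw err 0.0004770369714695022 F along/lat/z [ 0.5 -0.9 -2.8] mom [ 0.03 -0.06 -0.04]
[-1, 0.0166, -0.0125, 0.0031, 0.0001, -0.0001, -0.0002] s -0.002
[-1, 0.0164, -0.0135, 0.0, 0.0, 0.0, 0.0] s 0.002
```

{"method": "send_rows", "body": {"increments": [[-1,0.0166,-0.0125,0.003,0,0,0],[-1,0.016,-0.0135,0,0,0,0]]}}

```text
t: 10.25
ee_pos: [0.5701, 0.0697, 0.1311]
orientation: [0.239, -0.238, -0.666, 0.666]
wrist_force: [-0.0, 0.5, -2.6]
finger_gap: 0.0118
```

```bash
python3 path.py 0.02 0.005
```

```text
t 10.25 s 0.0025 lat mm -0.14 dz mm -0.18 yaw err 0.0003093253710590993 F along/lat/z [-0.3  0.4 -2.6] mom [-0.06 -0.02  0.05]
[-1, 0.0222, -0.0173, 0.0009, 0.0001, -0.0002, -0.0001] s 0.008
[-1, 0.0225, -0.0185, 0.0, 0.0, 0.0, 0.0] s 0.014
[-1, 0.0225, -0.0185, 0.0, 0.0, 0.0, 0.0] s 0.02
```

Threaded with no contact force. I'll keep going along the free leg in short steps.

{"method": "send_rows", "body": {"increments": [[-1,0.022,-0.0175,0.001,0,0,0],[-1,0.0225,-0.0185,0,0,0,0],[-1,0.0225,-0.0185,0,0,0,0]]}}

```text
t: 10.55
ee_pos: [0.5846, 0.058, 0.1314]
orientation: [0.238, -0.238, -0.666, 0.666]
wrist_force: [0.3, 0.6, -1.4]
finger_gap: 0.0112
```

```bash
python3 path.py 0.04 0.0055
```

```text
t 10.55 s 0.0215 lat mm 0.01 dz mm 0.09 yaw err 0.000593419718997179 F along/lat/z [-0.1  0.7 -1.4] mom [ 0.05 -0.02 -0.01]
[-1, 0.0246, -0.0203, -0.0005, 0.0001, -0.0002, -0.0002] s 0.028
[-1, 0.0238, -0.0196, 0.0, 0.0, 0.0, 0.0] s 0.034
[-1, 0.0238, -0.0196, 0.0, 0.0, 0.0, -0.0] s 0.04
```

{"method": "send_rows", "body": {"increments": [[-1,0.0245,-0.02,0,0,0,0],[-1,0.024,-0.0196,0,0,0,0],[-1,0.024,-0.0196,0,0,0,0],[-1,0.024,-0.0196,0,0,0,0]]}}

```text
t: 10.95
ee_pos: [0.6057, 0.0407, 0.1313]
orientation: [0.239, -0.238, -0.666, 0.666]
wrist_force: [0.1, -0.4, -2.2]
finger_gap: 0.0111
```

```bash
python3 path.py 0.07 0.006
```

```text
t 10.95 s 0.0485 lat mm 0.07 dz mm 0.03 yaw err 0.00045997688714871643 F along/lat/z [ 0.3 -0.3 -2.2] mom [ 0.04 -0.06 -0.01]
[-1, 0.0202, -0.017, -0.0001, 0.0001, -0.0002, -0.0001] s 0.054
[-1, 0.0208, -0.0171, 0.0, 0.0, 0.0, 0.0] s 0.059
[-1, 0.0208, -0.0171, 0.0, 0.0, 0.0, -0.0] s 0.065
[-1, 0.0208, -0.0171, 0.0, 0.0, 0.0, -0.0] s 0.07
```

{"method": "send_rows", "body": {"increments": [[-1,0.02,-0.017,0,0,0,0],[-1,0.021,-0.017,0,0,0,0],[-1,0.021,-0.017,0,0,0,0]]}}

```text
t: 11.25
ee_pos: [0.6192, 0.0294, 0.1312]
orientation: [0.239, -0.238, -0.666, 0.666]
wrist_force: [-0.4, 0.5, -1.9]
finger_gap: 0.0111
```

```bash
cat > look2.py <<'E'
import sys
from look import look
from path import *
n=sys.argv[1];x,i,M,e=look(n);k=where()
for s in np.arange(k+.014,.22,.005):
    cv2.circle(x,tuple(proj("wrist",np.r_[cl(s),.11],i).round().astype(int).tolist()),1,(0,0,255),-1)
cv2.imwrite(f"pics/{n}.png",cv2.resize(x[0:300,150:550],(800,600),interpolation=cv2.INTER_CUBIC))
E
python3 look2.py b1; python3 path.py 0.085 0.005
```

```text
11.25 [0.61924699 0.02942073 0.13116013] toolx yaw 2.4538595153597877 [-9.e-04 -2.e-04 -1.e+00] [-0.35239608  0.54532889 -1.8547962 ]
stand 0.94 [309.   2. 588. 406.]
t 11.4 s 0.066 lat mm -0.07 dz mm -0.23 yaw err -7.413744534989775e-05 F along/lat/z [ 0.2  0.4 -1.8] mom [-0.02 -0.02  0.01]
t 11.4 s 0.066 lat mm -0.07 dz mm -0.23 yaw err -7.413744534989775e-05 F along/lat/z [ 0.2  0.4 -1.8] mom [-0.02 -0.02  0.01]
[-1, 0.0184, -0.0147, 0.0012, 0.0001, -0.0003, 0.0] s 0.071
[-1, 0.0183, -0.0152, 0.0, 0.0, 0.0, -0.0003] s 0.076
[-1, 0.0179, -0.0156, 0.0, 0.0, 0.0, -0.004] s 0.08
[-1, 0.0175, -0.016, 0.0, 0.0, 0.0, -0.011] s 0.085
```

View pics/b1.png

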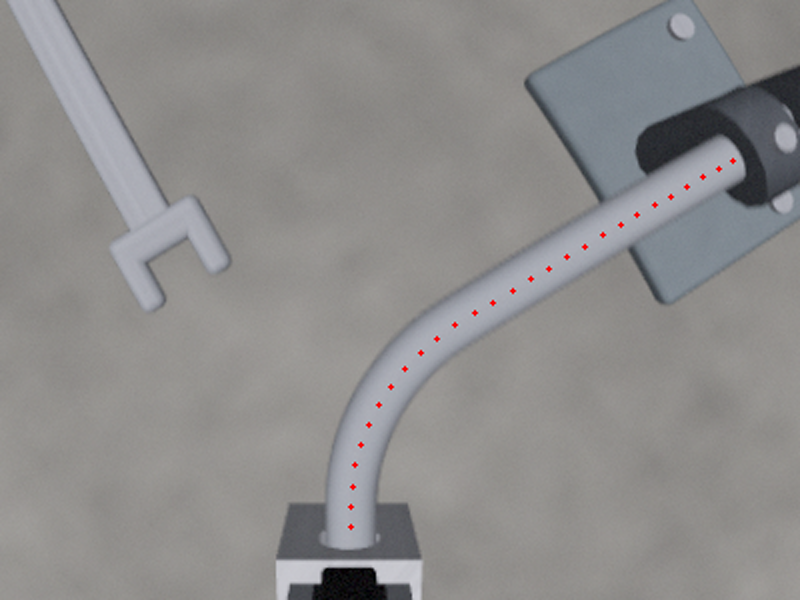

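The view shows the bar entering the hole cleanly. The model dots sit roughly 1 mm to the inside of the bend and home leg, so I'll refit there.

```bash
cat > rf.py <<'E'
from bar import *
z=np.load("b1.npz",allow_pickle=True);i=(z["i"].item(),z["Mc"],z["pc"])
m=np.load("b1_stand.npy")[60:250,300:446].astype(float);w=np.ones_like(m);w[:,112:]=0;w[35:110,112:]=1
v=("wrist",i,m,np.array([300,60]),w)
import bar
def cost(q):return (np.abs(render("wrist",np.r_[q,.13],i,v[3],m.shape[::-1],S=8)-m)*w).sum()/m.sum()
a=-.688;t=np.array([.5681,.0715]);d=np.array([np.cos(a),np.sin(a)]);n=np.array([-np.sin(a),np.cos(a)])
def full(u): return [*(t+d*u[0]+n*u[2]),a+u[3],u[1]]
for nf in(2,4):
    g=lambda u:cost(full(np.r_[u,0,0][:4]) if nf==2 else full(u))
    u0=np.array([0,.996,0,0])[:nf]
    r=minimize(g,u0,method="Nelder-Mead",options=dict(initial_simplex=np.vstack([u0]+[u0+np.eye(nf)[k]*[.002,.03,.001,.02][k] for k in range(nf)]),maxiter=300))
    q=full(np.r_[r.x,0,0][:4]);print(r.x.round(4),r.fun,g(u0),np.round(q,4))
E
python3 rf.py
```

```text
[3.000e-04 9.975e-01] 0.028657901155185024 0.03696370368727966 [ 0.5683  0.0713 -0.688   0.9975]
[ 3.000e-04  9.933e-01  3.000e-04 -2.600e-03] 0.027978684877644988 0.03696370368727966 [ 0.5685  0.0715 -0.6906  0.9933]
```

```bash
sed -i 's/x=.5681,y=.0715/x=.5684,y=.0714/;s/a=-.688,b=.996/a=-.689,b=.995/' path.py; python3 path.py 0.084 0.0045
```

```text
t 11.4 s 0.0655 lat mm -0.12 dz mm -0.23 yaw err 0.0009258625546508803 F along/lat/z [ 0.2  0.4 -1.8] mom [-0.02 -0.02  0.01]
[-1, 0.0173, -0.0135, 0.0012, 0.0001, -0.0003, -0.0003] s 0.07
[-1, 0.0178, -0.0147, 0.0, 0.0, 0.0, -0.0002] s 0.075
[-1, 0.0175, -0.0151, 0.0, 0.0, 0.0, -0.003] s 0.079
[-1, 0.0171, -0.0155, 0.0, 0.0, 0.0, -0.0092] s 0.084
```

{"method": "send_rows", "body": {"increments": [[-1,0.0173,-0.0135,0.001,0,0,0],[-1,0.0178,-0.0147,0,0,0,0],[-1,0.0175,-0.015,0,0,0,-0.003]]}}

```text
t: 11.7
ee_pos: [0.6298, 0.0209, 0.1315]
orientation: [0.242, -0.241, -0.664, 0.665]
wrist_force: [0.4, 0.6, -1.4]
finger_gap: 0.011
```

```bash
python3 path.py 0.092 0.004
```

```text
t 11.7 s 0.0795 lat mm 0.17 dz mm 0.23 yaw err 0.0025571552703960165 F along/lat/z [-0.1  0.8 -1.4] mom [-0.02 -0.    0.02]
[-1, 0.0149, -0.0147, -0.0011, 0.0, -0.0003, -0.009] s 0.084
[-1, 0.0149, -0.0144, 0.0, 0.0, 0.0, -0.0144] s 0.088
[-1, 0.0141, -0.015, 0.0, 0.0, 0.0, -0.0204] s 0.092
```

{"method": "send_rows", "body": {"increments": [[-1,0.015,-0.0147,-0.001,0,0,-0.009],[-1,0.015,-0.0145,0,0,0,-0.0145]]}}

```text
t: 11.9
ee_pos: [0.6365, 0.0146, 0.1314]
orientation: [0.267, -0.267, -0.655, 0.655]
wrist_force: [-0.5, 0.3, -2.1]
finger_gap: 0.0112
```

```bash
python3 path.py 0.1 0.004
```

```text
t 11.9 s 0.0885 lat mm 0.14 dz mm 0.08 yaw err 0.004451866617130484 F along/lat/z [-0.6 -0.1 -2.1] mom [ 0.02  0.01 -0.01]
[-1, 0.0116, -0.0136, -0.0004, -0.0, -0.0002, -0.0208] s 0.092
[-1, 0.012, -0.0146, 0.0, 0.0, 0.0, -0.023] s 0.096
[-1, 0.011, -0.0154, 0.0, 0.0, 0.0, -0.0244] s 0.1
```

{"method": "send_rows", "body": {"increments": [[-1,0.0116,-0.0136,0,0,0,-0.021],[-1,0.012,-0.0146,0,0,0,-0.0235],[-1,0.011,-0.0154,0,0,0,-0.025]]}}

```text
t: 12.2
ee_pos: [0.6442, 0.0049, 0.1312]
orientation: [0.341, -0.34, -0.619, 0.62]
wrist_force: [0.6, -1.8, -1.9]
finger_gap: 0.0115
```

```bash
python3 path.py 0.113 0.004
```

```text
t 12.2 s 0.1015 lat mm 0.19 dz mm -0.13 yaw err 0.013179288075898299 F along/lat/z [ 1.9 -0.5 -1.9] mom [-0.06  0.12 -0.02]
[-1, 0.009, -0.0179, 0.0007, -0.0, -0.0003, -0.0286] s 0.105
[-1, 0.008, -0.0171, 0.0, 0.0, 0.0, -0.0244] s 0.109
[-1, 0.0067, -0.0177, 0.0, 0.0, 0.0, -0.0244] s 0.113
```

{"method": "send_rows", "body": {"increments": [[-1,0.009,-0.0178,0.001,0,0,-0.029],[-1,0.008,-0.017,0,0,0,-0.025]]}}

```text
t: 12.4
ee_pos: [0.6481, -0.0028, 0.1311]
orientation: [0.396, -0.395, -0.586, 0.587]
wrist_force: [-0.8, -0.1, -1.6]
finger_gap: 0.0113
```

```bash
python3 path.py 0.122 0.004
```

```text
t 12.4 s 0.11 lat mm 0.14 dz mm -0.17 yaw err 0.003195662688198375 F along/lat/z [-0.3 -0.8 -1.6] mom [-0.04  0.1  -0.03]
[-1, 0.0061, -0.0191, 0.0008, -0.0001, -0.0005, -0.0265] s 0.114
[-1, 0.0051, -0.019, 0.0, 0.0, 0.0, -0.0255] s 0.118
[-1, 0.0036, -0.0194, 0.0, 0.0, 0.0, -0.0255] s 0.122
```

{"method": "send_rows", "body": {"increments": [[-1,0.006,-0.019,0.001,0,-0.0005,-0.0265],[-1,0.005,-0.019,0,0,0,-0.026],[-1,0.0036,-0.0194,0,0,0,-0.026]]}}

```text
t: 12.7
ee_pos: [0.6515, -0.0153, 0.1309]
orientation: [0.469, -0.468, -0.53, 0.53]
wrist_force: [-1.3, 0.5, -1.6]
finger_gap: 0.0115
```

```bash
python3 path.py 0.135 0.004
```

```text
t 12.7 s 0.123 lat mm 0.33 dz mm -0.36 yaw err 0.0014269620057651977 F along/lat/z [-0.6 -1.3 -1.6] mom [0.1  0.25 0.03]
[-1, 0.0001, -0.0196, 0.0018, -0.0001, -0.0002, -0.0248] s 0.127
[-1, 0.0005, -0.0198, 0.0, 0.0, 0.0, -0.0206] s 0.131
[-1, -0.0004, -0.0199, 0.0, 0.0, 0.0, -0.0153] s 0.135
```

{"method": "send_rows", "body": {"increments": [[-1,0,-0.0196,0.002,0,0,-0.025],[-1,0.0005,-0.0198,0,0,0,-0.0208],[-1,-0.0005,-0.0199,0,0,0,-0.0153]]}}

```text
t: 13.0
ee_pos: [0.652, -0.0283, 0.131]
orientation: [0.521, -0.52, -0.479, 0.479]
wrist_force: [-0.1, 1.0, -1.5]
finger_gap: 0.0113
```

```bash
python3 path.py 0.155 0.005
```

```text
t 13.0 s 0.136 lat mm 0.53 dz mm -0.31 yaw err -0.006646794562330527 F along/lat/z [-1.  -0.2 -1.5] mom [ 0.03  0.01 -0.02]
[-1, -0.0042, -0.0229, 0.0016, -0.0002, -0.0003, -0.0069] s 0.141
[-1, -0.0022, -0.0236, 0.0, 0.0, 0.0, -0.0026] s 0.146
[-1, -0.0027, -0.0236, 0.0, 0.0, 0.0, -0.0001] s 0.15
[-1, -0.0027, -0.0236, 0.0, 0.0, 0.0, 0.0] s 0.155
```

{"method": "send_rows", "body": {"increments": [[-1,-0.004,-0.023,0.0015,0,0,-0.007],[-1,-0.0025,-0.0236,0,0,0,-0.0026],[-1,-0.0027,-0.0236,0,0,0,0]]}}

```text
t: 13.3
ee_pos: [0.6503, -0.0435, 0.1311]
orientation: [0.529, -0.528, -0.47, 0.47]
wrist_force: [1.0, 1.0, -1.7]
finger_gap: 0.011
```

```bash
python3 look2.py c1; python3 path.py 0.17 0.005; python3 - <<'E'
from path import *
d=cut_out("stop_face","wrist");z=np.load("c1.npz",allow_pickle=True);i=(z["i"].item(),z["Mc"],z["pc"])
if d:
    sm=d[0]["pixels"];print(d[0]["confidence"])
    ins=[(s) for s in np.arange(.15,.24,.0005) for u,v in [proj("wrist",np.r_[cl(s),.116],i).round().astype(int)] if 0<=v<480 and 0<=u<640 and sm[v,u]]
    print("bar-top entry into collar s (z=.116)",ins[0],ins[-1])
    n=np.array([0,0,1])
    t=[(s) for s in np.arange(.15,.24,.0005) for u,v in [proj("wrist",np.r_[cl(s),.124],i).round().astype(int)] if sm[v,u]]
    print("collar top edge s",t[0],t[-1])
E
```

```text
13.3 [ 0.65029974 -0.04349242  0.13114763] toolx yaw 1.4539293857777007 [-1.1e-03  5.0e-04 -1.0e+00] [ 0.96287178  1.02013018 -1.70973063]
stand 0.92 [249.  40. 397. 379.]
t 13.45 s 0.1515 lat mm 0.23 dz mm -0.12 yaw err -0.0038474172539393336 F along/lat/z [-0.1  0.4 -1.8] mom [-0.01  0.06  0.01]
t 13.45 s 0.1515 lat mm 0.23 dz mm -0.12 yaw err -0.0038474172539393336 F along/lat/z [-0.1  0.4 -1.8] mom [-0.01  0.06  0.01]
[-1, -0.0038, -0.0235, 0.0006, -0.0002, -0.0004, 0.0012] s 0.156
[-1, -0.0026, -0.023, 0.0, 0.0, 0.0, 0.0] s 0.161
[-1, -0.0026, -0.023, 0.0, 0.0, 0.0, 0.0] s 0.165
[-1, -0.0026, -0.023, 0.0, 0.0, 0.0, -0.0] s 0.17
0.73
bar-top entry into collar s (z=.116) 0.21350000000000005 0.22750000000000006
collar top edge s 0.21400000000000005 0.22750000000000006
```

View pics/c1.png

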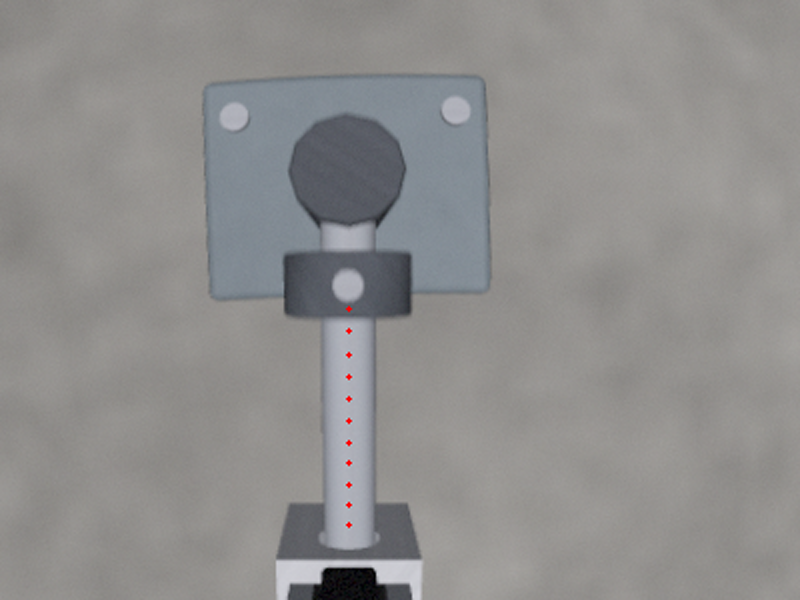

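The slider is centred on the straight home leg. The collar face is at s≈0.2137, so contact should come at s≈0.2017.

{"method": "send_rows", "body": {"increments": [[-1,-0.0038,-0.0235,0.0006,0,0,0.001],[-1,-0.0026,-0.023,0,0,0,0],[-1,-0.0026,-0.023,0,0,0,0],[-1,-0.0026,-0.023,0,0,0,0]]}}

```text
t: 13.9
ee_pos: [0.6478, -0.0621, 0.1313]
orientation: [0.527, -0.527, -0.471, 0.471]
wrist_force: [-0.3, 0.1, -1.7]
finger_gap: 0.0115
```

```bash
python3 path.py 0.189 0.004
```

```text
t 13.9 s 0.17 lat mm -0.06 dz mm 0.05 yaw err 0.001843382184975706 F along/lat/z [-0.  -0.3 -1.7] mom [ 0.03 -0.02  0.06]
[-1, -0.0017, -0.018, -0.0002, -0.0002, -0.0003, -0.0006] s 0.174
[-1, -0.0021, -0.0189, 0.0, 0.0, 0.0, 0.0] s 0.178
[-1, -0.0021, -0.0189, 0.0, 0.0, 0.0, 0.0] s 0.181
[-1, -0.0021, -0.0189, 0.0, 0.0, 0.0, -0.0] s 0.185
[-1, -0.0021, -0.0189, 0.0, 0.0, 0.0, 0.0] s 0.189
```

{"method": "send_rows", "body": {"increments": [[-1,-0.0017,-0.018,0,0,0,-0.0006],[-1,-0.0021,-0.019,0,0,0,0],[-1,-0.0021,-0.019,0,0,0,0],[-1,-0.0021,-0.019,0,0,0,0],[-1,-0.0021,-0.019,0,0,0,0]]}}

```text
t: 14.4
ee_pos: [0.6456, -0.083, 0.1314]
orientation: [0.528, -0.527, -0.471, 0.471]
wrist_force: [-0.4, -0.3, -1.9]
finger_gap: 0.0113
```

```bash
python3 path.py 0.198 0.002; python3 - <<'E'
from path import *
i=ci("wrist");read_camera("wrist");d=cut_out("stop_face","wrist");sm=d[0]["pixels"];print(d[0]["confidence"])
for h in(.116,.124):
    t=[s for s in np.arange(.19,.24,.00025) for u,v in [proj("wrist",np.r_[cl(s),h],i).round().astype(int)] if sm[v,u]];print(h,t[0],t[-1])
E
```

```text
t 14.4 s 0.1915 lat mm 0.07 dz mm 0.08 yaw err -0.0007813739303950129 F along/lat/z [ 0.3 -0.3 -1.9] mom [-0.   -0.02  0.02]
[-1, -0.0017, -0.0119, -0.0004, -0.0002, -0.0003, 0.0002] s 0.194
[-1, -0.0012, -0.0108, 0.0, 0.0, 0.0, -0.0] s 0.196
[-1, -0.0012, -0.0108, 0.0, 0.0, 0.0, -0.0] s 0.198Traceback (most recent call last):
  File "<stdin>", line 2, in <module>
IndexError: list index out of range
```

{"method": "send_rows", "body": {"increments": [[-1,-0.0017,-0.011,0,0,0,0],[-1,-0.0012,-0.0105,0,0,0,0],[-1,-0.0012,-0.0105,0,0,0,0]], "force": 20}}

```text
t: 14.8
ee_pos: [0.6447, -0.0897, 0.1313]
orientation: [0.528, -0.527, -0.471, 0.471]
wrist_force: [0.1, -0.2, -2.2]
finger_gap: 0.0115
```

```bash
python3 path.py 0.202 0.001;python3 - <<'E'
from path import *
i=ci("wrist");read_camera("wrist");d=cut_out("stop_face","wrist")
if d:
  sm=d[0]["pixels"];print(d[0]["confidence"])
  for h in(.116,.124):
    t=[s for s in np.arange(.19,.24,.00025) for u,v in [proj("wrist",np.r_[cl(s),h],i).round().astype(int)] if sm[v,u]];print(h,t[:1],t[-1:])
E
```

```text
t 14.8 s 0.198 lat mm -0.06 dz mm 0.05 yaw err -0.0008354108200245847 F along/lat/z [ 0.2  0.1 -2.2] mom [ 0.04  0.03 -0.06]
[-1, -0.0003, -0.0051, -0.0002, -0.0002, -0.0003, 0.0003] s 0.199
[-1, -0.0006, -0.005, 0.0, 0.0, 0.0, 0.0] s 0.2
[-1, -0.0006, -0.005, 0.0, 0.0, 0.0, -0.0] s 0.201
[-1, -0.0006, -0.005, 0.0, 0.0, 0.0, 0.0] s 0.202
0.9
0.116 [np.float64(0.21125000000000002)] [np.float64(0.22750000000000004)]
0.124 [np.float64(0.21425000000000002)] [np.float64(0.22975000000000004)]
```

{"method": "send_rows", "body": {"increments": [[-1,-0.0004,-0.005,0,0,0,0],[-1,-0.0006,-0.005,0,0,0,0]]}}

```text
t: 15.1
ee_pos: [0.6445, -0.0918, 0.1314]
orientation: [0.528, -0.527, -0.471, 0.471]
wrist_force: [-0.0, -0.8, -2.9]
finger_gap: 0.0113
```

{"method": "send_rows", "body": {"increments": [[-1,-0.0005,-0.004,0,0,0,0]]}}

```text
t: 15.2
ee_pos: [0.6444, -0.0926, 0.1314]
orientation: [0.528, -0.527, -0.471, 0.471]
wrist_force: [-0.0, 0.3, -1.6]
finger_gap: 0.0113
```

```bash
python3 path.py 0.203 0.0007
```

```text
t 15.2 s 0.201 lat mm -0.04 dz mm 0.05 yaw err -0.0008806135749823696 F along/lat/z [-0.3 -0.  -1.6] mom [ 0.03 -0.04  0.01]
[-1, -0.0002, -0.0036, -0.0003, -0.0002, -0.0003, 0.0003] s 0.202
[-1, -0.0004, -0.0033, 0.0, 0.0, 0.0, 0.0] s 0.202
[-1, -0.0004, -0.0033, 0.0, 0.0, 0.0, -0.0] s 0.203
```

{"method": "send_rows", "body": {"increments": [[-1,-0.0003,-0.003,0,0,0,0]]}}

```text
t: 15.3
ee_pos: [0.6443, -0.0933, 0.1313]
orientation: [0.528, -0.527, -0.471, 0.471]
wrist_force: [-0.3, 0.1, -1.9]
finger_gap: 0.0113
```

{"method": "send_rows", "body": {"increments": [[-1,-0.0003,-0.003,0,0,0,0]]}}

```text
t: 15.4
ee_pos: [0.6443, -0.0939, 0.1313]
orientation: [0.528, -0.527, -0.471, 0.471]
wrist_force: [0.2, 0.8, -1.2]
finger_gap: 0.0116
```

{"method": "send_rows", "body": {"increments": [[-1,-0.0003,-0.003,0,0,0,0]]}}

```text
t: 15.5
ee_pos: [0.6442, -0.0944, 0.1314]
orientation: [0.528, -0.527, -0.471, 0.471]
wrist_force: [0.5, 3.4, -0.7]
finger_gap: 0.0113
```

{"method": "send_rows", "body": {"increments": [[-1,0,-0.001,0,0,0,0]]}}

```text
t: 15.6
ee_pos: [0.6442, -0.0943, 0.1314]
orientation: [0.528, -0.527, -0.471, 0.471]
wrist_force: [0.3, 2.7, -1.5]
finger_gap: 0.0112
```

```bash
python3 look2.py d1; python3 path.py
```

```text
15.6 [ 0.64422797 -0.09428305  0.13137228] toolx yaw 1.4570986706564248 [-0.001   0.0018 -1.    ] [ 0.26514087  2.72209001 -1.50963526]
stand 0.91 [248. 109. 394. 414.]
t 15.75 s 0.2025 lat mm -0.0 dz mm 0.1 yaw err -0.0004945673545169171 F along/lat/z [-1.7  0.  -1.3] mom [ 0.49 -0.04 -0.  ]
t 15.75 s 0.2025 lat mm -0.0 dz mm 0.1 yaw err -0.0004945673545169171 F along/lat/z [-1.7  0.  -1.3] mom [ 0.49 -0.04 -0.  ]
```

View pics/d1.png

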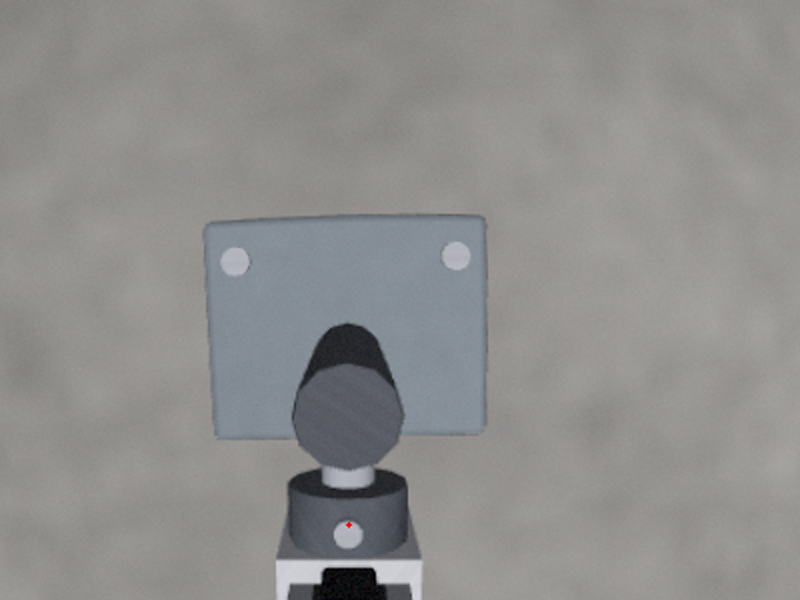

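It is in contact: +y reaction of about 3 N and a moment step, with the collar flush against the slider's face. I'll lower it about 1.5 mm so its hole rests on the bar before letting go.

{"method": "send_rows", "body": {"increments": [[-1,0,0,-0.004,0,0,0],[-1,0,0,-0.003,0,0,0]]}}

```text
t: 15.95
ee_pos: [0.6444, -0.0943, 0.1302]
orientation: [0.528, -0.527, -0.471, 0.471]
wrist_force: [-0.4, 2.1, -1.4]
finger_gap: 0.0116
```

```bash
python3 path.py
```

```text
t 15.95 s 0.2025 lat mm 0.16 dz mm -1.12 yaw err -0.00044931448158891385 F along/lat/z [-2.1 -0.6 -1.4] mom [ 0.24 -0.04 -0.01]
```

{"method": "send_rows", "body": {"increments": [[-1,-0.0005,0,-0.002,0,0,0]]}}

```text
t: 16.05
ee_pos: [0.6444, -0.0943, 0.1298]
orientation: [0.528, -0.527, -0.471, 0.471]
wrist_force: [0.6, 3.2, -1.2]
finger_gap: 0.0114
```

{"method": "send_rows", "body": {"increments": [[-1,0,0,-0.002,0,0,0]]}}

```text
t: 16.15
ee_pos: [0.6444, -0.0943, 0.1297]
orientation: [0.528, -0.527, -0.471, 0.47]
wrist_force: [-1.8, 1.8, 2.1]
finger_gap: 0.0117
```

```bash
python3 path.py
```

```text
t 16.15 s 0.2025 lat mm 0.16 dz mm -1.59 yaw err -0.0003728434195622299 F along/lat/z [-1.6 -2.   2.1] mom [0.3  0.23 0.05]
```

The weight is now on the bar (Fz has swung to +2 N). Opening slightly.

{"method": "send_rows", "body": {"increments": [[-0.6,0,0,0,0,0,0],[-0.6,0,0,0,0,0,0],[-0.5,0,0,0,0,0,0],[-0.4,0,0,0,0,0,0]]}}

```text
t: 16.55
ee_pos: [0.6446, -0.0951, 0.1302]
orientation: [-0.527, 0.528, 0.471, -0.47]
wrist_force: [0.0, 0.7, -0.6]
finger_gap: 0.0258
```

```bash
python3 path.py; python3 - <<'E'
from h import *
s,M=tool();e=s["ee_pos"];i=ci("wrist");im=read_camera("wrist");x=im[:,:,::-1]
cv2.imwrite("pics/r1.png",cv2.resize(x[150:390,160:480],(800,600),interpolation=cv2.INTER_CUBIC));print(s["finger_gap"])
E
```

```text
t 16.55 s 0.2035 lat mm 0.44 dz mm -1.12 yaw err -0.0009690420734238536 F along/lat/z [-0.7 -0.1 -0.6] mom [-0.02 -0.02 -0.04]
0.025845812943247257
```

View pics/r1.png

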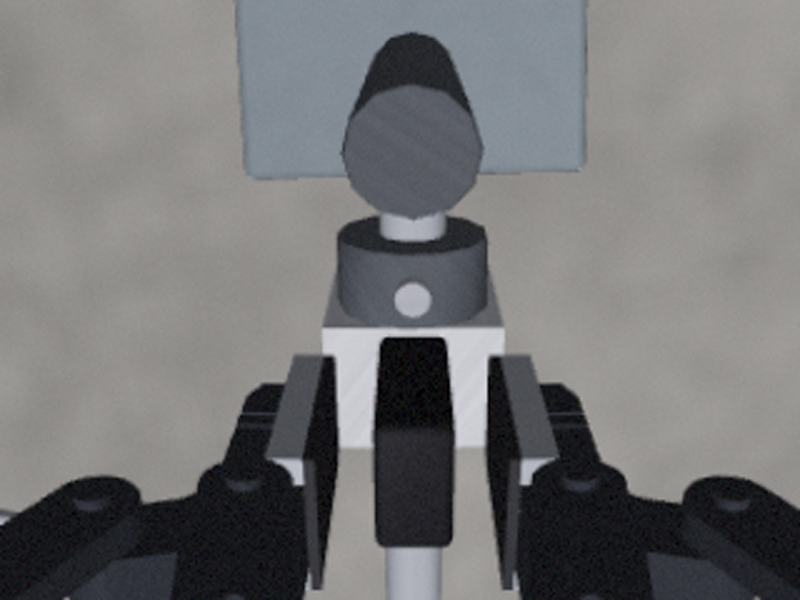

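It stays upright and flush with the collar, with both pads clear of the fin. Retreating straight up.

{"method": "send_rows", "body": {"increments": [[-0.3,-0.002,0.003,0.03,0,0,0],[-0.3,0,0,0.08,0,0,0],[-0.3,0,0,0.12,0,0,0],[-0.3,0,0,0.15,0,0,0],[-0.3,0,0,0.15,0,0,0],[-0.3,0,0,0,0,0,0],[-0.3,0,0,0,0,0,0]]}}

```text
t: 17.3
ee_pos: [0.6428, -0.0942, 0.2415]
orientation: [-0.528, 0.528, 0.471, -0.471]
wrist_force: [-0.0, -0.9, -1.6]
finger_gap: 0.0303
```

```bash
python3 - <<'E'
from path import *
import time
where()
i=ci("wrist");im=read_camera("wrist");x=im[:,:,::-1].copy()
def dots(s,z,lat=0):
    p,y=pose(s);return proj("wrist",np.r_[p+lat*np.array([-np.sin(y),np.cos(y)]),z],i)
for s in(.2025-.012,.2025+.012):
  for l in(-.016,.016):
    cv2.circle(x,tuple(dots(s,.1225,l).round().astype(int).tolist()),1,(0,0,255),-1)
cv2.imwrite("pics/r2.png",cv2.resize(x[130:370,160:480],(800,600),interpolation=cv2.INTER_CUBIC))
E
```

```text
t 17.3 s 0.2025 lat mm -1.43 dz mm 110.23 yaw err -0.001125888931257979 F along/lat/z [ 0.9  0.1 -1.6] mom [-0.02  0.01  0.03]
```

View pics/r2.png

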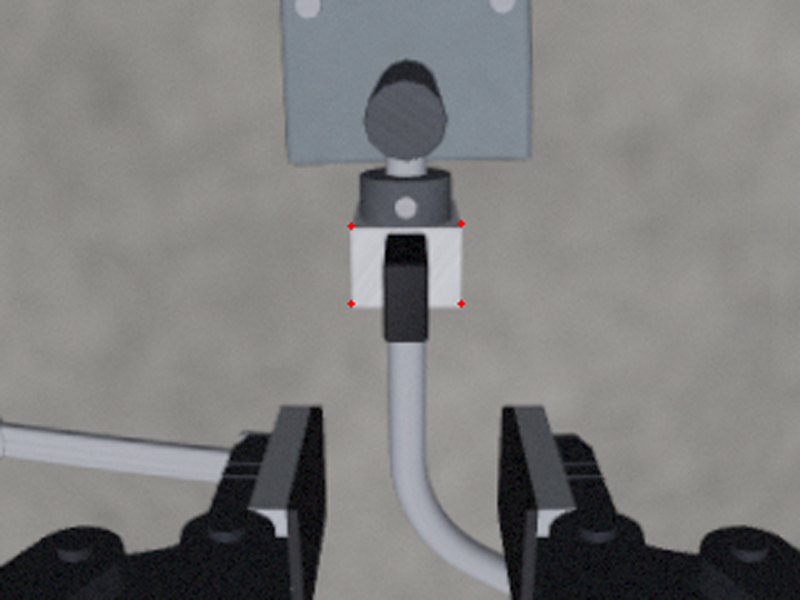

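The slider's top matches the predicted outline at contact (corners around crop 351–461, 224–303). It is upright against the collar and the gripper is well clear, so I'm handing in.

```bash
python3 -c "
from cell import *
print(job_done())"
```

```text
the job is handed in; nothing more can be done
None
```

The slider is on the bar, released and resting against the stop collar. I handed the job in at about 17.3 s of the 72 s; no verdict was reported.

**What I did:** I gripped the slider by its fin and fitted the bar in the wrist views. I then threaded the slider from the camera side and took it round the bend in steps of about 4 mm. Wrist forces read after each step stayed within about 3 N of zero in all axes. I crept it into the collar until the wrist felt about 3 N, well below the collar's 14 N slip limit. I lowered it about 1.6 mm so its weight rested on the bar, opened the gripper and backed straight up.

**Last checks:**
- **Position:** the final wrist picture shows the slider upright and flush with the collar. Its outline matches the predicted contact position (slider middle about 12 mm from the stop face) to within a pixel or so.
- **Gripper:** it is about 11 cm above the slider and touching nothing.

**Disagreements and gaps:**
- The first distant wrist view put the slider about 7 mm away from the top view. The close view agreed with the top and side views, so I used that.
- The first bar fit from the top camera was about 2 mm and 0.02 rad off the wrist fit. I used the wrist fit.
- I did not re-measure the collar or the bystanders at the end. The arm passed clear of all of them, and contact came within about 1 mm of where I expected the collar.

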